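# Eject a resin plug from its holder on the ejector post

## Robot

A 7-joint arm with a two-finger parallel gripper is mounted at the origin on the work surface; the furniture and walls round the work are solid. World frame = base frame: x ahead of the robot, y to its left, z up, the work surface at z = 0. Lengths are in m, angles in rad, forces in N, time in s.
With the tool pointing down it reaches from about 0.425 to 0.875 m from the base axis. Payload 4.7 kg.
Tool frame: the origin (TCP) lies between the finger pads; the fingertips stand 14 mm ahead of it and the grasp point (between the pads) lies 5 mm behind it; z points along the fingers, y is the line along which they close (so a half turn about z gives the same grasp; the last joint's range is limited). The gripper opens to 87 mm and grips with 3 to 60 N. Pads are 19 mm wide; open, the fingers measure 117 mm over their backs; the gripper's body (75 mm by 190 mm) begins 51 mm behind the grasp point.
Start: joints at [-1.157, 0.321, -0.07, 1.45, 0.023, 1.371, -0.057], TCP at [0.253, 0.599, 0.237] pointing down, gripper open.
Joint ranges: [-2.86, 2.86], [-0.3, 2.09], [-1.38, 1.24], [0.06, 2.45], [-1.56, 4.7], [0.09, 2.05], [-2.69, 2.69]. Speed limits (rad/s): [2.57, 2.57, 3.14, 3.14, 3.14, 3.14, 3.14].

## Interface

Orientations are given as a rotation vector (axis times angle).
In Python, from bench import ctrl gives the robot as it stands.
- The arm moves only by the tool step_arm, never from a script. Its argument "commands" is a list of rows, each an object with "travel": the shift along the tool's x, y, z in m, a list of three; "turn": the turn, a rotation vector about the tool's x, y, z in degrees, a list of three. A call has 1 to 5 rows; each row is the pose to reach, as a shift and turn from the pose commanded when the call began, along the tool's axes at that moment; what a row does not reach only later rows make up. A row lasts 1/10 s, in which the tool goes at most 50 mm and 8.59 degrees, less where a joint would pass 70% of its speed; a pose out of reach is approached as far as the arm can. A call with a gripper value outside its range is refused whole. "gripper" is the opening, from 0 (shut) to 1 (fully open), set as the call begins (left out, the last holds). The fingers move at their own pace and stop on an object; "force" is the grip in N (left out, the last holds). Time passes only in rows, so rows that repeat a pose let the fingers close. It gives the time, the measured TCP pose, the force, the opening and the grip force at its end, in the units of the state.
- ctrl.get_state(): the state, without advancing time (a new reading comes with each control period).
- ctrl.get_image(name): name is "side" or "top" or "wrist"; returns the picture (420x560x3 uint8, red, green, blue); there is no depth.
- ctrl.camera_model(name): a dict with "fx", "fy", "cx", "cy" (pixels), "R" (3x3) and "t" (3): a world point X has camera coordinates R X + t; the wrist camera has in their place "T_tool_cam" (4x4, takes a point from camera to tool coordinates, whose origin is the TCP and whose axes are the flange's). Camera axes: x right, y down, z forward; pixel columns grow to the right and rows downward; lengths in m; the calibration is good to about 2 mm. A picture is of the moment at which its call begins: read the wrist's pose just before it. camera_model takes no time and is no camera call.
- ctrl.close_job(): hands the job in; it is judged then, once.
The state is a dict: "time": time; "joint_positions": joint angles; "qd": joint speeds; "joint_torque": joint torques, N m; "position": TCP position; "tool_rot": TCP orientation; "ft_force": force on the tool from outside, world axes, zero at the start; "torque": the same for the moment, N m; "grip_width": opening from 0.0 (shut) to 1.0 (fully open); "grip_force": force on a finger pad.
Only numpy, scipy, OpenCV 4.12 (cv2) and the standard library are available. Lean on these libraries where they do the work, as an engineer would, in place of code of your own. Each camera call takes 0.05 s, during which the arm holds its last target. There are 200 camera calls.

## Task

Poke the tight resin plug up out of its metal holder: set the holder over the ejector post, feel for the access hole in its underside, and press gently until the holder stands flat on the ejector's base plate. Leave the holder there and put the freed plug upright, the same way up, in the larger petri dish. Do not ram the post, and leave the vial, the card box and the small dish where they are.

Things in the scene. Friction and masses are not known exactly. Their poses are not given: they have to be found in the camera images.
- holder: Square bare-aluminium block, 46 x 46 mm, 42 mm high, about 0.22 kg, loose on the bench; grip two opposite flat sides. Origin: centre of its underside, z up. The plug is in its round top pocket (26 mm across, 32 mm deep, floor 10 mm thick). A spring plunger in its +x wall (dark screw head) clamps the plug sideways.
- access_hole (a point): Mouth of the access hole in the holder's underside, at its centre: 11 mm across, through the 10 mm pocket floor on the block's axis. The post passes through it and meets the plug's underside 10 mm up; pushing the plug up then takes roughly 4 to 12 N against the plunger. After about 13 mm the plug is past the plunger, which springs out under it, so it is free and cannot drop back.
- plug: Black resin cylinder, 24 mm across, 30 mm high, 0.03 kg, with a small pale disc on top. Origin: centre of its underside, z up. At the start it is home in the pocket: underside 10 mm above the holder's underside, top 2 mm below the holder's top, so it cannot be gripped. With the holder flat on the ejector's plate it stands about 14 mm proud of the holder, resting on the post.
- ejector: Ejector, fixed to the bench: dark steel base plate 130 mm (x) x 64 mm (y), 10 mm thick, with an upright steel post in a slot. Origin: centre of the plate's underside, on the bench; x along the plate's long side. Plate and post must never take more than 50 N from the holder or the plug.
- slot (a point): Centre of the slot, on the top of the ejector's plate (x along the slot). The post, 8 mm across, flat tip with 1 mm chamfer, ends 26 mm above this top (36 mm above the bench). It is clamped on the slot's centre line (y = 0), up to 18 mm either way from this point along x. No pose tells where: look or feel for it. It stays there, but its tip gives springily (4 N/mm, stop after 4 mm). Off the hole, the block's underside lands on its tip, or misses it.
- dish: The larger of two clear round petri dishes, open, loose on the bench: 57 mm across outside, about 53 mm inside, rim 16 mm high, floor 2 mm thick. Origin: centre of its underside.
- light_source: Fixed pale-grey light box, a solid obstacle on the right of the work: it fills x = 0.455 to 0.625 m and y = -0.16 to +0.04 m in the world, up to 0.17 m high (the origin given is not its centre). The holder or the dish may stand as near as 60 mm to the left of it, so turn a wide gripper's long side along x there.
- vial: Bystander: short vial with a white cap, 30 mm across, 36 mm high, standing on the bench. Origin: centre of its underside.
- card_box: Bystander: small white and cream card box, 60 x 60 mm, 30 mm high. Origin: centre of its underside.
- small_dish: Bystander: the smaller clear petri dish, 41 mm across, 12 mm high. Origin: centre of its underside.
Things that resemble listed ones, but are neither listed nor needed, are in the scene too. Leave any blue or orange look-alike of the holder alone.

How it is judged:
By the outcome, as a careful person would: the job done as asked, in the order asked, and still so for the second after the job is handed in, with the robot touching nothing.
It also fails if it takes over 72 s, if anything falls off the work surface, if the arm or the gripper's body presses on something with over 40 N, if the wrist force passes 120 N, or if a joint passes its speed limit or range.

## Working session

There is one attempt and no reset: what is moved stays moved. The work goes in short steps, Python scripts to look and compute and a tool call to move; the robot and the scene stay as the last step left them, time stands still between calls to the robot, and variables do not carry over. Pictures are saved under pics/ and viewed, at most 11 in all, crops included, and the job is handed in when it is done.

Besides the shell and the picture viewer there is one more tool, called in YAML: its name, and indented under it one key for each argument. step_arm: Moves the arm, as the interface text tells. Its arguments: {"type":"object","properties":{"commands":{"type":"array"},"gripper":{"type":"number"},"force":{"type":"number"}},"required":["commands"]}

```bash
ls; mkdir -p pics; python3 - <<'E'
from bench import ctrl
import cv2,numpy as np
for n in("side","top"):
    m=ctrl.camera_model(n);print(n,{k:np.round(v,4).tolist() for k,v in m.items()})
    cv2.imwrite(f"pics/{n}0.png",cv2.resize(ctrl.get_image(n)[:,:,::-1],(800,600),interpolation=cv2.INTER_CUBIC))
m=ctrl.camera_model("wrist");print({k:np.round(v,4).tolist() for k,v in m.items()})
print(ctrl.get_state())
E
```

```text
pics
side {'fx': 512.8478, 'fy': 512.8478, 'cx': 285.0785, 'cy': 211.5905, 'R': [[-0.9471, -0.3208, -0.0027], [-0.2013, 0.6008, -0.7736], [0.2498, -0.7322, -0.6337]], 't': [0.5397, -0.0186, 1.2698]}
top {'fx': 445.1469, 'fy': 445.1469, 'cx': 281.0905, 'cy': 210.072, 'R': [[-0.0128, -0.9999, 0.0072], [-0.9971, 0.0122, -0.0748], [0.0747, -0.0081, -0.9972]], 't': [0.2299, 0.4814, 0.8786]}
{'fx': 337.655, 'fy': 337.655, 'cx': 277.621, 'cy': 215.751, 'T_tool_cam': [[-0.0009, -0.9585, -0.2851, 0.0782], [1.0, -0.0009, 0.0001, 0.0001], [-0.0003, -0.2851, 0.9585, -0.1484], [0.0, 0.0, 0.0, 1.0]]}
{'time': 0.1, 'joint_positions': array([-1.15690512,  0.32177163, -0.07007052,  1.45157951,  0.02261335,
        1.37081239, -0.05688095]), 'qd': array([ 0.00034776, -0.00363443, -0.00102472, -0.00383581,  0.00176349,
       -0.00050966, -0.00256131]), 'joint_torque': array([ 1.90141253e-05, -4.92571664e+01, -4.05505691e-01, -3.13400888e+01,
       -6.40696893e-02,  3.95787566e-02,  7.57297380e-05]), 'position': array([0.25286319, 0.59826849, 0.23554268]), 'tool_rot': array([-6.23711661e-01, -3.07880699e+00,  2.77648015e-03]), 'ft_force': array([-0.49221156, -0.29208301, -0.12099221]), 'torque': array([-0.01922049, -0.01794403,  0.00098546]), 'grip_force': 0.0, 'grip_width': 0.9992575135046465}
```

View pics/top0.png

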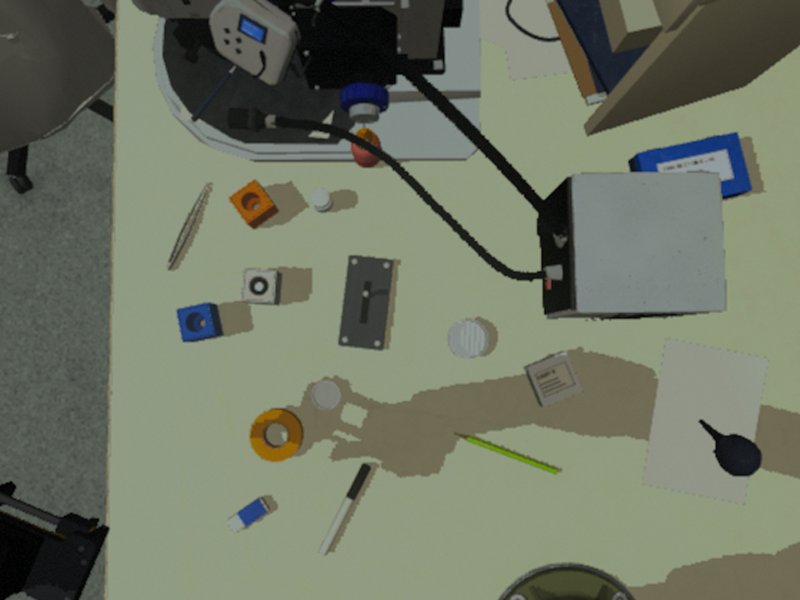

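View pics/side0.png

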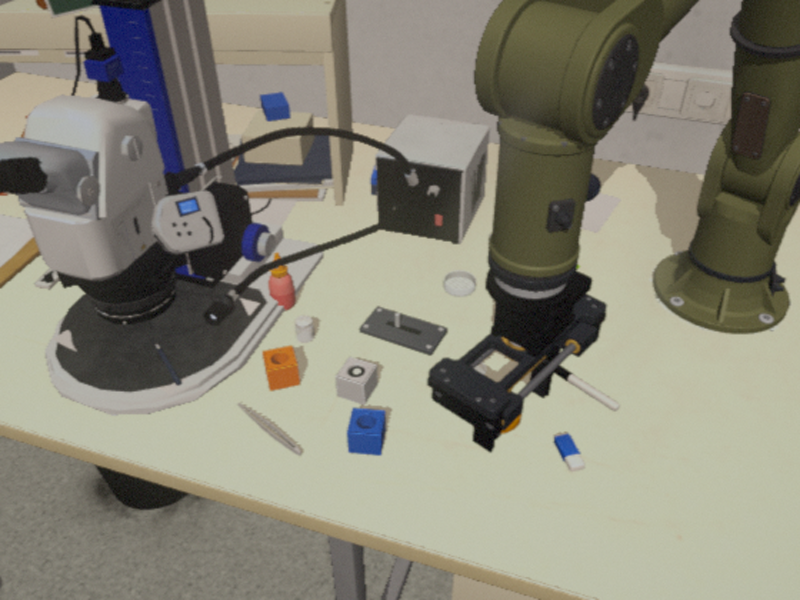

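Top view: holder (262,286), ejector plate (367,302), larger dish (468,338), small dish (326,394), box (553,378), light box on the right. Side view: holder (357,378), post (398,320), dish (459,284). I'll enlarge the key areas.

```bash
python3 - <<'E'
from bench import ctrl
import cv2,numpy as np
t=ctrl.get_image("top");s=ctrl.get_image("side")
a=t[170:260,160:360];b=s[185:290,225:345]
A=cv2.resize(a,None,fx=4,fy=4,interpolation=cv2.INTER_CUBIC)  #800x360
cv2.imwrite("pics/c1.png",A[:,:,::-1])
cv2.imwrite("pics/c2.png",cv2.resize(b,None,fx=5,fy=5,interpolation=cv2.INTER_CUBIC)[:,:,::-1])
E
```

```text
(no output)
```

View pics/c1.png

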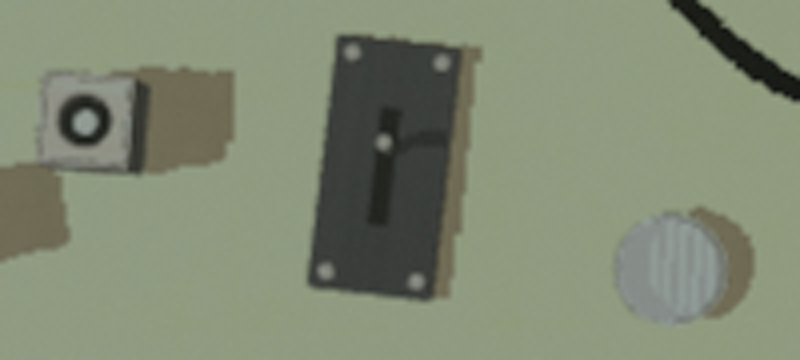

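View pics/c2.png

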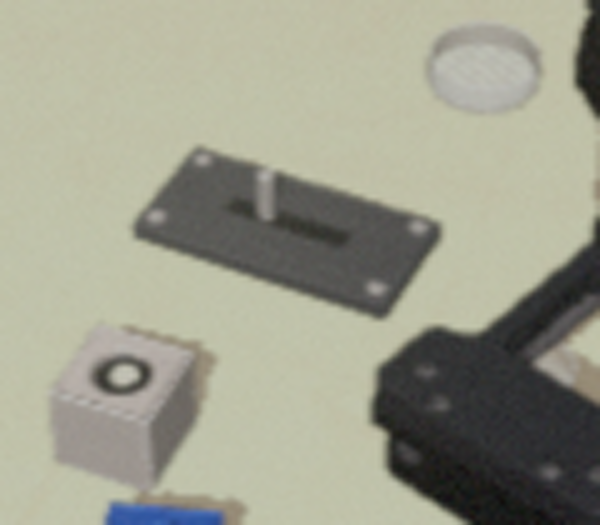

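The top crop shows the plug disc at (86,122), post tip (384,143), plate screws at (352,52), (442,63), (416,282), (325,271), and dish at (671,268). In the side crop the disc is at (126,375), the tip at (265,172), and the dish rim centre at (485,64).

```bash
cat > h.py <<'E'
from bench import ctrl
import cv2,numpy as np
from scipy.spatial.transform import Rotation as Ro
def P(n):
    if n=="wrist":
        s=ctrl.get_state();m=ctrl.camera_model(n);T=np.eye(4);T[:3,:3]=Ro.from_rotvec(s["tool_rot"]).as_matrix();T[:3,3]=s["position"]
        E=np.linalg.inv(T@m["T_tool_cam"])
    else: m=ctrl.camera_model(n);E=np.c_[m["R"],m["t"]]
    return np.array([[m["fx"],0,m["cx"]],[0,m["fy"],m["cy"]],[0,0,1]])@np.asarray(E)[:3]
def tri(Pa,a,Pb,b):
    X=cv2.triangulatePoints(Pa,Pb,np.array(a,float).reshape(2,1),np.array(b,float).reshape(2,1));X=(X[:3]/X[3]).ravel()
    q=Pa@np.r_[X,1];return X,np.linalg.norm(q[:2]/q[2]-a)
def at(Pm,p,z):  # point at height z
    A=np.c_[Pm[:,0],Pm[:,1],-np.r_[p,1]];return np.linalg.solve(A,-(Pm[:,2]*z+Pm[:,3]))[:2]
E
python3 - <<'E'
from h import *
T,S=P("top"),P("side")
ct=lambda p:(160+(p[0]+.5)/4-.5,170+(p[1]+.5)/4-.5)
cs=lambda p:(225+(p[0]+.5)/5-.5,185+(p[1]+.5)/5-.5)
for n,a,b in [("disc",(86,122),(126,375)),("tip",(384,142),(265,172)),("s++",(352,52),(156,216)),("s+-",(442,63),(203,160)),("s--",(416,282),(418,228)),("s-+",(325,271),(375,288)),("dish",(671,268),(485,64)),
 ("h1",(47,76),(103+97,352)) ,]:
    X,e=tri(T,ct(a),S,cs(b));print(n,X.round(4),round(e,2))
for z,L in((.042,[(47,75),(140,80),(132,171),(40,164)]),):
    Q=[at(T,ct(p),z).round(4) for p in L];print("top",Q)
print("side",[at(S,cs(p),.042).round(4) for p in [(103,325),(200,352),(155,416),(53,397)]])
print("dish z16 side",at(S,cs((485,64)),.016),"top",at(T,ct((671,268)),.009))
s=ctrl.get_state();print(s["position"],Ro.from_rotvec(s["tool_rot"]).as_matrix().round(3))
E
```

```text
disc [0.5046 0.4195 0.0419] 0.15
tip [0.494  0.2742 0.0385] 0.53
s++ [0.542  0.2913 0.0127] 0.35
s+- [0.5359 0.2456 0.0119] 0.33
s-- [0.4251 0.26   0.0119] 0.37
s-+ [0.4313 0.3057 0.0127] 0.44
dish [0.4297 0.1311 0.0115] 0.04
h1 [0.4937 0.4252 0.0702] 16.04
top [array([0.5277, 0.4386]), array([0.5247, 0.3931]), array([0.48  , 0.3969]), array([0.484 , 0.4417])]
side [array([0.5251, 0.3948]), array([0.4805, 0.3971]), array([0.4848, 0.4378]), array([0.5284, 0.441 ])]
dish z16 side [0.42829426 0.13670452] top [0.42984545 0.13084479]
[0.25291401 0.59844089 0.23589965] [[-0.921  0.389 -0.   ]
 [ 0.389  0.921 -0.001]
 [-0.    -0.001 -1.   ]]
```

```bash
cat >> h.py <<'E'
def go(x,y,z,ty):  # travel/turn to TCP pose, tool y at angle ty deg (mod 180), pointing down
    s=ctrl.get_state();R=Ro.from_rotvec(s["tool_rot"]);M=R.as_matrix()
    d=R.inv().apply(np.array([x,y,z])-s["position"])
    best=None
    for k in(0,180):
        a=np.radians(ty+k);Y=np.array([np.cos(a),np.sin(a),0]);Z=np.array([0,0,-1.]);G=np.c_[np.cross(Y,Z),Y,Z]
        r=np.degrees(Ro.from_matrix(M.T@G).as_rotvec())
        if best is None or np.linalg.norm(r)<np.linalg.norm(best): best=r
    print("travel",d.round(4),"turn",best.round(2),"pos",s["position"].round(4),"ft",s["ft_force"].round(2),"t",s["time"])
E
python3 - <<'E'
from h import *
go(.5045,.418,.16,85.7)
T,S=P("top"),P("side")
f=lambda u,v:((u+.5)*.7-.5,(v+.5)*.7-.5)
print(tri(T,f(548,272),S,f(432,187)))
for z in(.05,.1,.15):print(at(T,f(500,271),z),at(T,f(450,215),z))
E
```

```text
travel [-0.302  -0.0682  0.076 ] turn [-7.00e-02 -1.00e-02 -1.86e+01] pos [0.2529 0.5984 0.2359] ft [0.21 0.39 0.71] t 0.2
(array([0.50832472, 0.04581531, 0.13904762]), np.float64(0.3990598261029224))
[0.52022386 0.08972931] [0.59830768 0.1564944 ]
[0.51424521 0.0979474 ] [0.58779161 0.16083279]
[0.50826656 0.10616549] [0.57727554 0.16517119]
```

step_arm:
  commands:
    - {"travel":[-0.06,-0.014,0.015],"turn":[0,0,-3.7]}
    - {"travel":[-0.12,-0.028,0.03],"turn":[0,0,-7.4]}
    - {"travel":[-0.18,-0.042,0.045],"turn":[0,0,-11.1]}
    - {"travel":[-0.24,-0.056,0.06],"turn":[0,0,-14.8]}
    - {"travel":[-0.302,-0.068,0.076],"turn":[0,0,-18.6]}
  gripper: 1

```text
time: 0.7
position: [0.4512, 0.4553, 0.1767]
tool_rot: [0.113, 3.139, 0.0]
ft_force: [0.2, 1.0, -0.1]
grip_width: 0.996
grip_force: 0.0
```

```bash
python3 - <<'E'
from h import *
go(.5045,.418,.16,85.7)
E
```

```text
travel [-0.0558 -0.0334  0.0167] turn [0.01 0.   0.16] pos [0.4512 0.4553 0.1767] ft [ 0.23  1.   -0.11] t 0.7
```

step_arm:
  commands:
    - {"travel":[0,0,0],"turn":[0,0,0]}
    - {"travel":[0,0,0],"turn":[0,0,0]}
    - {"travel":[0,0,0],"turn":[0,0,0]}

```text
time: 1.0
position: [0.4487, 0.458, 0.1773]
tool_rot: [-0.116, -3.139, -0.001]
ft_force: [0.1, 0.5, 0.7]
grip_width: 0.999
grip_force: 0.0
```

```bash
python3 - <<'E'
from h import *
go(.5045,.418,.16,85.7)
W=P("wrist");np.save("W1.npy",W)
im=ctrl.get_image("wrist")
cv2.imwrite("pics/w1.png",cv2.resize(im[:,:,::-1],(800,600),interpolation=cv2.INTER_CUBIC))
E
```

```text
travel [-0.0586 -0.0358  0.0172] turn [ 0.05 -0.05  0.08] pos [0.4487 0.458  0.1773] ft [0.1  0.52 0.69] t 1.0
```

View pics/w1.png

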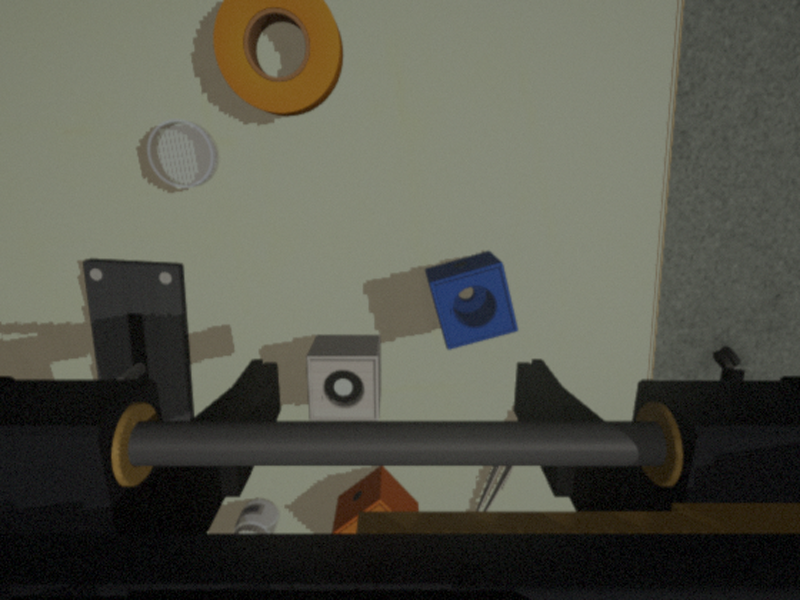

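Wrist view: holder disc at (343,387), front top edge from (308,361) to (381,361), plate on the left, blue look-alike at (472,300). The holder is aligned with the tool.

```bash
python3 - <<'E'
from h import *
W=np.load("W1.npy");T=P("top")
f=lambda u,v:((u+.5)*.7-.5,(v+.5)*.7-.5)
print(tri(W,f(343,387),T,(160+86.5/4-.5,170+122.5/4-.5)),at(W,f(343,387),.04))
a,b=at(W,f(308,361),.042),at(W,f(381,361),.042);print(a,b,np.degrees(np.arctan2(*(b-a)[::-1])),np.linalg.norm(b-a))
a,b=at(W,f(308,361),.042),at(W,f(310,419),.042);print(np.degrees(np.arctan2(*(b-a)[::-1])))
go(.5045,.418,.10,85.7)
E
```

```text
(array([0.50426599, 0.41924294, 0.04303051]), np.float64(0.19310083198042316)) [0.50583753 0.4188843 ]
[0.48525738 0.39899415] [0.48872643 0.44513743] 85.7005935399784 0.04627350046469543
-5.440184851598239
travel [-0.059  -0.0364  0.0774] turn [ 0.07 -0.03  0.15] pos [0.4483 0.4585 0.1775] ft [-0.27 -0.03  0.61] t 1.05
```

step_arm:
  commands:
    - {"travel":[-0.025,-0.015,0.02],"turn":[0,0,0]}
    - {"travel":[-0.05,-0.03,0.05],"turn":[0,0,0]}
    - {"travel":[-0.0585,-0.035,0.08],"turn":[0,0,0]}
    - {"travel":[-0.0585,-0.035,0.095],"turn":[0,0,0]}
    - {"travel":[-0.0585,-0.035,0.1],"turn":[0,0,0]}

```text
time: 1.55
position: [0.5031, 0.4185, 0.0754]
tool_rot: [-0.114, -3.136, 0.002]
ft_force: [-0.0, 0.1, 0.9]
grip_width: 0.998
grip_force: 0.0
```

```bash
python3 - <<'E'
from h import *
go(.5048,.419,.022,85.7)
E
```

```text
travel [-0.0018  0.0007  0.0534] turn [-0.08 -0.18  0.13] pos [0.5031 0.4185 0.0754] ft [-0.04  0.05  0.91] t 1.55
```

step_arm:
  commands:
    - {"travel":[-0.001,0.0005,0.02],"turn":[0,0,0]}
    - {"travel":[-0.0015,0.0005,0.04],"turn":[0,0,0]}
    - {"travel":[-0.0015,0.0005,0.05],"turn":[0,0,0]}
    - {"travel":[-0.0015,0.0005,0.053],"turn":[0,0,0]}
    - {"travel":[-0.0015,0.0005,0.053],"turn":[0,0,0]}

```text
time: 2.05
position: [0.5068, 0.4189, 0.0249]
tool_rot: [0.116, 3.139, 0.001]
ft_force: [0.4, -0.0, 0.4]
grip_width: 0.999
grip_force: 0.0
```

step_arm:
  commands:
    - {"travel":[0,0,0],"turn":[0,0,0]}
    - {"travel":[0,0,0],"turn":[0,0,0]}
    - {"travel":[0,0,0],"turn":[0,0,0]}
    - {"travel":[0,0,0],"turn":[0,0,0]}
    - {"travel":[0,0,0],"turn":[0,0,0]}
  gripper: 0.45
  force: 30

```text
time: 2.55
position: [0.5073, 0.4178, 0.0244]
tool_rot: [0.118, 3.139, 0.0]
ft_force: [-0.3, -1.3, -0.0]
grip_width: 0.632
grip_force: 0.0
```

step_arm:
  commands:
    - {"travel":[0,0,0],"turn":[0,0,0]}
    - {"travel":[0,0,0],"turn":[0,0,0]}
    - {"travel":[0,0,0],"turn":[0,0,0]}

```text
time: 2.85
position: [0.5073, 0.418, 0.0243]
tool_rot: [0.118, 3.139, 0.0]
ft_force: [-0.7, 0.6, 0.4]
grip_width: 0.525
grip_force: 30.0
```

step_arm:
  commands:
    - {"travel":[0,0,0],"turn":[0,0,0]}
    - {"travel":[0,0,-0.005],"turn":[0,0,0]}
    - {"travel":[0,0,-0.02],"turn":[0,0,0]}
    - {"travel":[0,0,-0.045],"turn":[0,0,0]}
    - {"travel":[0,0,-0.055],"turn":[0,0,0]}
  force: 50

```text
time: 3.35
position: [0.5085, 0.4187, 0.0825]
tool_rot: [0.118, 3.136, 0.004]
ft_force: [1.1, 1.3, -2.2]
grip_width: 0.525
grip_force: 50.0
```

```bash
python3 - <<'E'
from h import *
go(.4965,.274,.079,82.6)
print(ctrl.get_state()["grip_width"])
E
```

```text
travel [ 0.0011 -0.1452  0.003 ] turn [0.17 0.17 3.08] pos [0.5085 0.4187 0.0825] ft [ 1.07  1.26 -2.17] t 3.35
0.5248957432115948
```

step_arm:
  commands:
    - {"travel":[0,-0.02,0],"turn":[0,0,0.5]}
    - {"travel":[0,-0.06,0],"turn":[0,0,1.5]}
    - {"travel":[0.001,-0.1,0],"turn":[0,0,2.5]}
    - {"travel":[0.001,-0.13,0],"turn":[0,0,3]}
    - {"travel":[0.001,-0.145,0],"turn":[0,0,3]}

```text
time: 3.85
position: [0.4956, 0.2696, 0.0795]
tool_rot: [0.206, 3.135, -0.002]
ft_force: [0.2, -0.6, -3.0]
grip_width: 0.527
grip_force: 50.0
```

step_arm:
  commands:
    - {"travel":[0,0,0],"turn":[0,0,0]}
    - {"travel":[0,0,0],"turn":[0,0,0]}
    - {"travel":[0,0,0],"turn":[0,0,0]}

```text
time: 4.15
position: [0.4951, 0.2759, 0.0794]
tool_rot: [0.196, 3.135, 0.003]
ft_force: [0.1, 0.6, -3.6]
grip_width: 0.527
grip_force: 50.0
```

```bash
python3 - <<'E'
from h import *
go(.4965,.274,.079,82.6)
np.save("W2.npy",P("wrist"))
w=ctrl.get_image("wrist");s=ctrl.get_image("side");t=ctrl.get_image("top")
z=lambda a:cv2.resize(a,(400,300),interpolation=cv2.INTER_CUBIC)
# top crop around plate, side crop, wrist crop, each 100x75 x4
o=np.zeros((600,800,3),np.uint8)
o[:300,:400]=z(t[165:240,205:305]);o[:300,400:]=z(s[170:245,230:330]);o[300:,:400]=z(w[225:300,190:290])
o[300:,400:]=z(w)
cv2.imwrite("pics/m2.png",o[:,:,::-1])
E
```

```text
travel [-0.0016 -0.0018  0.0004] turn [0.09 0.02 0.26] pos [0.4951 0.2759 0.0794] ft [ 0.12  0.56 -3.62] t 4.15
```

View pics/m2.png

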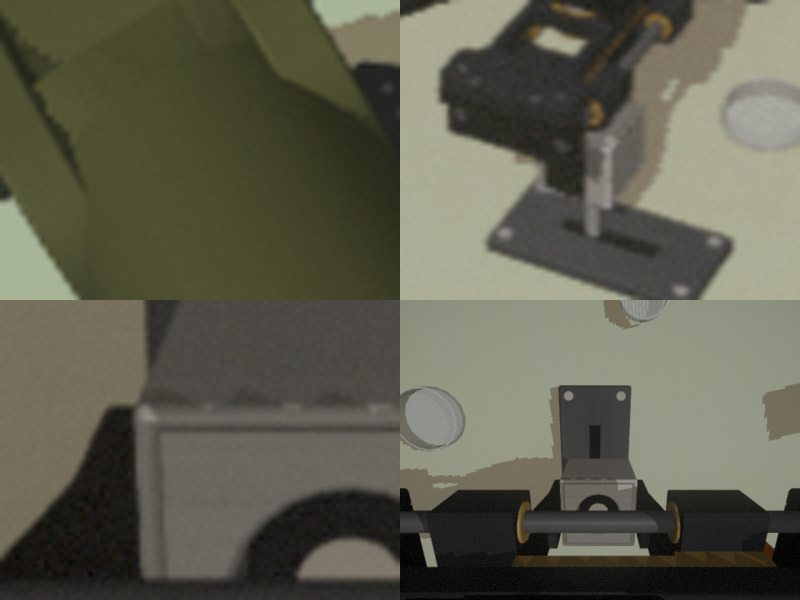

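The wrist panel shows the holder gripped square: front top corners at full-image (226.4,252) and (330.6,252). The side panel shows the holder hanging just behind the post and still above it, with the post unobstructed.

```bash
python3 - <<'E'
from h import *
W=np.load("W2.npy");zt=.0794-.0243+.042
a,b=at(W,(226.4,252.1),zt),at(W,(330.6,252.1),zt);u=(b-a)/np.linalg.norm(b-a);n=np.array([u[1],-u[0]])
print(a,b,np.linalg.norm(b-a),np.degrees(np.arctan2(u[1],u[0])),"centre",(a+b)/2+.023*n)
W=np.load("W1.npy");f=lambda u,v:((u+.5)*.7-.5,(v+.5)*.7-.5)
a,b=at(W,f(308,361),.042),at(W,f(381,361),.042);u=(b-a)/np.linalg.norm(b-a);n=np.array([u[1],-u[0]]);print("W1 centre",(a+b)/2+.023*n)
go(.4966,.2739,.068,82.6)
E
```

```text
[0.46916826 0.25773583] [0.47464116 0.30086601] 0.04347602712013434 82.7682351342029 centre [0.49472175 0.2764056 ]
W1 centre [0.50992718 0.42034151]
travel [-0.0016 -0.0008  0.0111] turn [ 0.03 -0.01  0.22] pos [0.4951 0.2749 0.0791] ft [ 0.81 -0.27 -4.45] t 4.3
```

step_arm:
  commands:
    - {"travel":[-0.0008,-0.0005,0.003],"turn":[0,0,0]}
    - {"travel":[-0.0016,-0.001,0.007],"turn":[0,0,0.2]}
    - {"travel":[-0.0016,-0.001,0.011],"turn":[0,0,0.2]}
    - {"travel":[-0.0016,-0.001,0.013],"turn":[0,0,0.2]}
    - {"travel":[-0.0016,-0.001,0.013],"turn":[0,0,0.2]}

```text
time: 4.8
position: [0.4965, 0.2718, 0.0656]
tool_rot: [-0.206, -3.134, 0.001]
ft_force: [-0.2, 0.5, -3.6]
grip_width: 0.525
grip_force: 50.0
```

step_arm:
  commands:
    - {"travel":[0,0,0],"turn":[0,0,0]}
    - {"travel":[0,0,0],"turn":[0,0,0]}

```text
time: 5.0
position: [0.497, 0.2722, 0.0664]
tool_rot: [0.206, 3.134, 0.0]
ft_force: [-0.8, -0.6, -2.9]
grip_width: 0.522
grip_force: 50.0
```

```bash
python3 - <<'E'
from h import *
for i in range(3):
    go(.4967,.2739,.0603,82.6); ctrl.get_image("top")
E
```

```text
travel [0.0005 0.0017 0.0061] turn [ 0.02  0.02 -0.11] pos [0.497  0.2722 0.0664] ft [-0.78 -0.57 -2.87] t 5.0
travel [0.0005 0.0017 0.0061] turn [ 0.02  0.02 -0.11] pos [0.497  0.2722 0.0664] ft [ 0.12  0.35 -2.79] t 5.05
travel [0.0005 0.0017 0.0061] turn [ 0.02  0.02 -0.11] pos [0.497  0.2721 0.0664] ft [ 0.42 -0.61 -3.01] t 5.1
```

step_arm:
  commands:
    - {"travel":[0,0.0015,0.001],"turn":[0,0,0]}
    - {"travel":[0.0003,0.0017,0.003],"turn":[0,0,0]}
    - {"travel":[0.0003,0.0017,0.005],"turn":[0,0,0]}
    - {"travel":[0.0003,0.0017,0.0065],"turn":[0,0,0]}
    - {"travel":[0.0003,0.0017,0.0065],"turn":[0,0,0]}

```text
time: 5.65
position: [0.4965, 0.2737, 0.0593]
tool_rot: [-0.206, -3.134, 0.001]
ft_force: [-0.3, -0.5, -2.5]
grip_width: 0.523
grip_force: 50.0
```

step_arm:
  commands:
    - {"travel":[0,0,0.0005],"turn":[0,0,0]}
    - {"travel":[0,0,0.001],"turn":[0,0,0]}
    - {"travel":[0,0,0.0015],"turn":[0,0,0]}
    - {"travel":[0,0,0.0015],"turn":[0,0,0]}

```text
time: 6.05
position: [0.4967, 0.2738, 0.0581]
tool_rot: [0.206, 3.135, 0.0]
ft_force: [0.0, -0.7, -3.4]
grip_width: 0.522
grip_force: 50.0
```

step_arm:
  commands:
    - {"travel":[0,0,0.0005],"turn":[0,0,0]}
    - {"travel":[0,0,0.001],"turn":[0,0,0]}
    - {"travel":[0,0,0.002],"turn":[0,0,0]}
    - {"travel":[0,0,0.003],"turn":[0,0,0]}
    - {"travel":[0,0,0.003],"turn":[0,0,0]}

```text
time: 6.55
position: [0.4967, 0.2737, 0.055]
tool_rot: [-0.206, -3.135, 0.0]
ft_force: [0.0, 0.1, -2.6]
grip_width: 0.523
grip_force: 50.0
```

step_arm:
  commands:
    - {"travel":[0,0,0.0005],"turn":[0,0,0]}
    - {"travel":[0,0,0.0015],"turn":[0,0,0]}
    - {"travel":[0,0,0.0025],"turn":[0,0,0]}
    - {"travel":[0,0,0.0035],"turn":[0,0,0]}
    - {"travel":[0,0,0.0035],"turn":[0,0,0]}

```text
time: 7.05
position: [0.4967, 0.2738, 0.0515]
tool_rot: [-0.206, -3.135, 0.0]
ft_force: [0.3, -0.4, -2.6]
grip_width: 0.522
grip_force: 50.0
```

step_arm:
  commands:
    - {"travel":[0,0,0.0005],"turn":[0,0,0]}
    - {"travel":[0,0,0.001],"turn":[0,0,0]}
    - {"travel":[0,0,0.0015],"turn":[0,0,0]}
    - {"travel":[0,0,0.002],"turn":[0,0,0]}
    - {"travel":[0,0,0.0025],"turn":[0,0,0]}

```text
time: 7.55
position: [0.4968, 0.2738, 0.0494]
tool_rot: [0.206, 3.135, 0.0]
ft_force: [-1.4, -1.9, 0.9]
grip_width: 0.526
grip_force: 50.0
```

step_arm:
  commands:
    - {"travel":[0,0,0.0005],"turn":[0,0,0]}
    - {"travel":[0,0,0.001],"turn":[0,0,0]}
    - {"travel":[0,0,0.0015],"turn":[0,0,0]}
    - {"travel":[0,0,0.002],"turn":[0,0,0]}
    - {"travel":[0,0,0.002],"turn":[0,0,0]}

```text
time: 8.05
position: [0.4968, 0.2739, 0.0477]
tool_rot: [0.206, 3.135, 0.0]
ft_force: [-3.5, -2.5, 4.8]
grip_width: 0.525
grip_force: 50.0
```

step_arm:
  commands:
    - {"travel":[0.0003,-0.0002,0.0],"turn":[0,0,0]}
    - {"travel":[0.0006,-0.0005,0.0],"turn":[0,0,0]}
    - {"travel":[0.0006,-0.0005,0.0],"turn":[0,0,0]}

```text
time: 8.35
position: [0.4967, 0.2738, 0.048]
tool_rot: [0.205, 3.133, 0.002]
ft_force: [-2.4, -1.0, 5.0]
grip_width: 0.527
grip_force: 50.0
```

step_arm:
  commands:
    - {"travel":[0,0,0.0005],"turn":[0,0,0]}
    - {"travel":[0,0,0.001],"turn":[0,0,0]}
    - {"travel":[0,0,0.0015],"turn":[0,0,0]}
    - {"travel":[0,0,0.002],"turn":[0,0,0]}
    - {"travel":[0,0,0.002],"turn":[0,0,0]}

```text
time: 8.85
position: [0.4968, 0.2739, 0.046]
tool_rot: [0.206, 3.133, 0.002]
ft_force: [-1.4, -1.1, 6.2]
grip_width: 0.525
grip_force: 50.0
```

step_arm:
  commands:
    - {"travel":[0,0,0.0008],"turn":[0,0,0]}
    - {"travel":[0,0,0.0016],"turn":[0,0,0]}
    - {"travel":[0,0,0.0024],"turn":[0,0,0]}
    - {"travel":[0,0,0.0032],"turn":[0,0,0]}
    - {"travel":[0,0,0.004],"turn":[0,0,0]}

```text
time: 9.35
position: [0.4967, 0.2736, 0.0419]
tool_rot: [0.206, 3.134, 0.001]
ft_force: [-2.7, -1.0, 6.9]
grip_width: 0.525
grip_force: 50.0
```

step_arm:
  commands:
    - {"travel":[0,0,0.0008],"turn":[0,0,0]}
    - {"travel":[0,0,0.0016],"turn":[0,0,0]}
    - {"travel":[0,0,0.0024],"turn":[0,0,0]}
    - {"travel":[0,0,0.003],"turn":[0,0,0]}
    - {"travel":[0,0,0.003],"turn":[0,0,0]}

```text
time: 9.85
position: [0.4966, 0.2735, 0.0387]
tool_rot: [0.206, 3.134, 0.001]
ft_force: [-1.5, -0.6, 4.8]
grip_width: 0.525
grip_force: 50.0
```

step_arm:
  commands:
    - {"travel":[0,0,0.0006],"turn":[0,0,0]}
    - {"travel":[0,0,0.0012],"turn":[0,0,0]}
    - {"travel":[0,0,0.0018],"turn":[0,0,0]}
    - {"travel":[0,0,0.0024],"turn":[0,0,0]}
    - {"travel":[0,0,0.0026],"turn":[0,0,0]}

```text
time: 10.35
position: [0.4958, 0.2733, 0.0349]
tool_rot: [-0.205, -3.134, 0.001]
ft_force: [-0.1, -0.2, -2.0]
grip_width: 0.524
grip_force: 50.0
```

step_arm:
  commands:
    - {"travel":[0,0,0.0003],"turn":[0,0,0]}
    - {"travel":[0,0,0.0006],"turn":[0,0,0]}
    - {"travel":[0,0,0.0009],"turn":[0,0,0]}
    - {"travel":[0,0,0.0012],"turn":[0,0,0]}
    - {"travel":[0,0,0.0012],"turn":[0,0,0]}

```text
time: 10.85
position: [0.4961, 0.2734, 0.0344]
tool_rot: [0.206, 3.135, 0.0]
ft_force: [0.0, 0.1, -2.5]
grip_width: 0.528
grip_force: 50.0
```

step_arm:
  commands:
    - {"travel":[0,0,0.0002],"turn":[0,0,0]}
    - {"travel":[0,0,0.0005],"turn":[0,0,0]}
    - {"travel":[0,0,0.0008],"turn":[0,0,0]}
    - {"travel":[0,0,0.0008],"turn":[0,0,0]}

```text
time: 11.25
position: [0.4961, 0.2734, 0.0342]
tool_rot: [0.206, 3.135, 0.0]
ft_force: [-2.1, -1.2, 4.4]
grip_width: 0.523
grip_force: 50.0
```

```bash
python3 - <<'E'
from h import *
go(.4967,.2739,.0343,82.6)
s=ctrl.get_image("side")
cv2.imwrite("pics/s3.png",cv2.resize(s[160:265,220:360],(800,600),interpolation=cv2.INTER_CUBIC)[:,:,::-1])
E
```

```text
travel [-0.0005  0.0005 -0.0001] turn [ 0.01  0.01 -0.1 ] pos [0.4961 0.2734 0.0342] ft [-2.07 -1.23  4.37] t 11.25
```

View pics/s3.png

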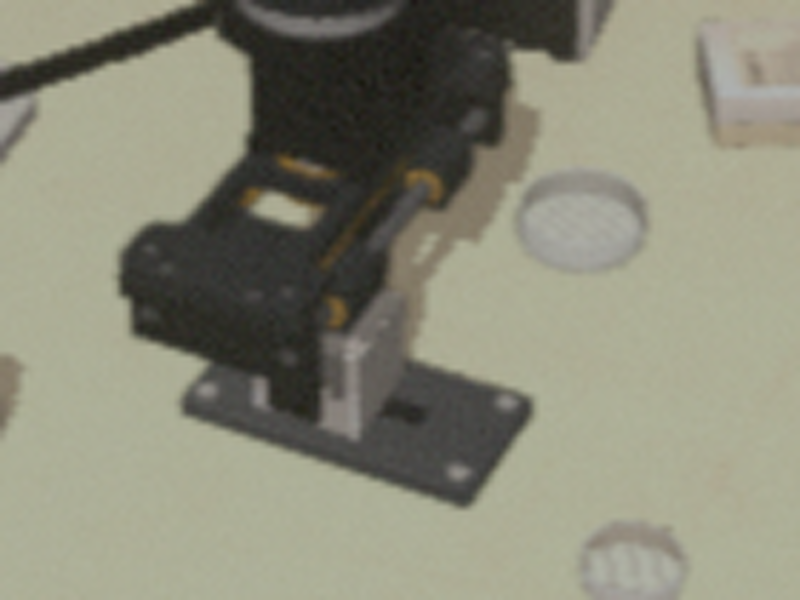

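The holder stands flat on the plate, and contact at base height 9.9 mm fits that. I'll release and rise.

step_arm:
  commands:
    - {"travel":[0,0,-0.0005],"turn":[0,0,0]}
    - {"travel":[0,0,-0.0005],"turn":[0,0,0]}
    - {"travel":[0,0,-0.0005],"turn":[0,0,0]}
    - {"travel":[0,0,-0.0005],"turn":[0,0,0]}
    - {"travel":[0,0,-0.0005],"turn":[0,0,0]}
  gripper: 0.85

```text
time: 11.8
position: [0.4961, 0.2734, 0.034]
tool_rot: [0.206, 3.135, 0.0]
ft_force: [0.8, 0.4, -0.1]
grip_width: 0.824
grip_force: 0.0
```

step_arm:
  commands:
    - {"travel":[0,0,-0.005],"turn":[0,0,0]}
    - {"travel":[0,0,-0.025],"turn":[0,0,0]}
    - {"travel":[0,0,-0.06],"turn":[0,0,0]}
    - {"travel":[0,0,-0.09],"turn":[0,0,0]}
    - {"travel":[0,0,-0.1],"turn":[0,0,0]}

```text
time: 12.3
position: [0.498, 0.2745, 0.138]
tool_rot: [0.205, 3.13, 0.006]
ft_force: [0.4, 0.1, 1.0]
grip_width: 0.849
grip_force: 0.0
```

step_arm:
  commands:
    - {"travel":[0.03,0,0],"turn":[0,0,0]}
    - {"travel":[0.05,0,0],"turn":[0,0,0]}
    - {"travel":[0.06,0,0],"turn":[0,0,0]}
    - {"travel":[0.06,0,0],"turn":[0,0,0]}
    - {"travel":[0.06,0,0],"turn":[0,0,0]}

```text
time: 12.8
position: [0.4373, 0.2809, 0.134]
tool_rot: [0.206, 3.134, -0.0]
ft_force: [0.0, -1.3, -0.3]
grip_width: 0.852
grip_force: 0.0
```

```bash
python3 - <<'E'
from h import *
go(.494,.274,.1,0)
np.save("W4.npy",P("wrist"))
w=ctrl.get_image("wrist");s=ctrl.get_image("side");t=ctrl.get_image("top")
z=lambda a:cv2.resize(a,(400,300),interpolation=cv2.INTER_CUBIC)
o=np.zeros((600,800,3),np.uint8)
o[:300,:400]=z(w);o[:300,400:]=z(s[170:245,230:330]);o[300:,:400]=z(w[210:285,220:320]);o[300:,400:]=z(t[165:240,205:305])
cv2.imwrite("pics/m4.png",o[:,:,::-1])
E
```

```text
travel [-0.057   0.0005  0.0341] turn [3.000e-02 4.000e-02 8.248e+01] pos [0.4373 0.2809 0.134 ] ft [ 0.04 -1.27 -0.26] t 12.8
```

View pics/m4.png

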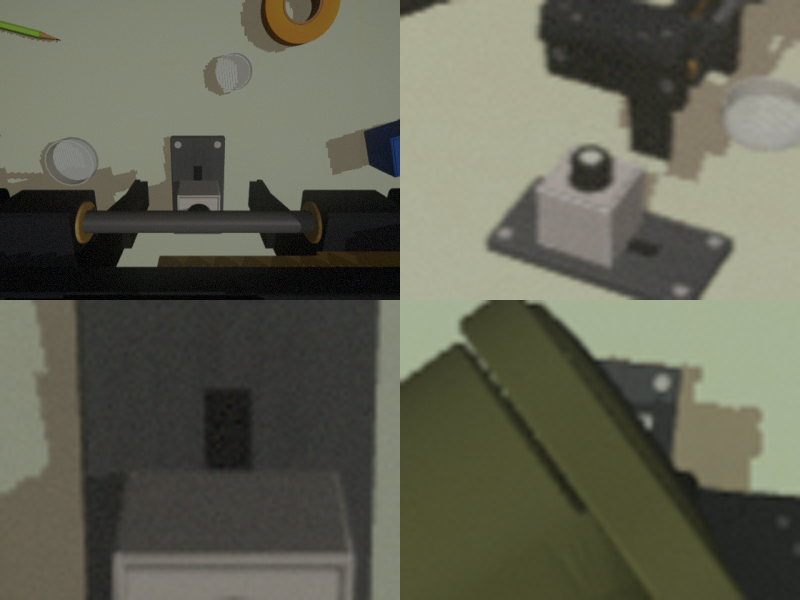

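Wrist panel: the holder sits on the plate. Side panel: the plug stands proud (disc at about (591,156)) and upright. I'll grip it with the same closing line, since the plug is centred along it.

```bash
python3 - <<'E'
from h import *
print(at(P("side"),(277.4,208.6),.066), ctrl.get_state()["joint_positions"].round(2))
W=np.load("W4.npy"); g=lambda u,v:(220+(u+.5)/4-.5,210+(v-300+.5)/4-.5)
a,b=at(W,g(117,553),.052),at(W,g(349,553),.052);u=(b-a)/np.linalg.norm(b-a);n=np.array([u[1],-u[0]])
print("holder",(a+b)/2+.023*n,np.linalg.norm(b-a),np.degrees(np.arctan2(u[1],u[0])))
go(.495,.2736,.095,82.6)
E
```

```text
[0.49614775 0.27094401] [-0.68  0.12  0.06  1.9  -0.01  1.12  0.82]
holder [0.49500647 0.27357853] 0.04348509164216293 82.41952472382262
travel [-0.0579  0.0004  0.039 ] turn [-0.01  0.02 -0.18] pos [0.4376 0.2808 0.134 ] ft [0.21 0.41 0.18] t 12.95
```

step_arm:
  commands:
    - {"travel":[-0.02,0,0.005],"turn":[0,0,0]}
    - {"travel":[-0.04,0,0.015],"turn":[0,0,0]}
    - {"travel":[-0.055,0.0004,0.025],"turn":[0,0,0]}
    - {"travel":[-0.058,0.0004,0.035],"turn":[0,0,0]}
    - {"travel":[-0.058,0.0004,0.039],"turn":[0,0,0]}

```text
time: 13.45
position: [0.4939, 0.2732, 0.0935]
tool_rot: [-0.208, -3.133, 0.002]
ft_force: [-0.5, -0.6, -0.1]
grip_width: 0.85
grip_force: 0.0
```

step_arm:
  commands:
    - {"travel":[0,0,0],"turn":[0,0,0]}
    - {"travel":[0,0,0],"turn":[0,0,0]}
  gripper: 0.55

```text
time: 13.65
position: [0.4935, 0.2745, 0.0953]
tool_rot: [-0.204, -3.135, -0.0]
ft_force: [1.0, 0.6, 0.8]
grip_width: 0.743
grip_force: 0.0
```

```bash
python3 - <<'E'
from h import *
go(.495,.2736,.069,82.6)
E
```

```text
travel [-0.0016 -0.0007  0.0263] turn [ 0.02 -0.01 -0.06] pos [0.4935 0.2745 0.0953] ft [0.99 0.55 0.8 ] t 13.65
```

step_arm:
  commands:
    - {"travel":[-0.001,-0.0006,0.005],"turn":[0,0,0]}
    - {"travel":[-0.0016,-0.0008,0.014],"turn":[0,0,0]}
    - {"travel":[-0.0016,-0.0008,0.022],"turn":[0,0,0]}
    - {"travel":[-0.0016,-0.0008,0.026],"turn":[0,0,0]}
    - {"travel":[-0.0016,-0.0008,0.026],"turn":[0,0,0]}

```text
time: 14.15
position: [0.4949, 0.2726, 0.068]
tool_rot: [-0.205, -3.133, 0.002]
ft_force: [-0.5, 0.0, -0.3]
grip_width: 0.554
grip_force: 0.0
```

step_arm:
  commands:
    - {"travel":[0,0,0],"turn":[0,0,0]}
    - {"travel":[0,0,0],"turn":[0,0,0]}

```text
time: 14.35
position: [0.4959, 0.2732, 0.0694]
tool_rot: [0.206, 3.134, 0.001]
ft_force: [-0.8, 0.1, 0.6]
grip_width: 0.549
grip_force: 0.0
```

```bash
python3 - <<'E'
from h import *
go(.495,.2736,.069,82.6)
E
```

```text
travel [0.0009 0.0003 0.0004] turn [ 0.03  0.03 -0.11] pos [0.4959 0.2732 0.0694] ft [-0.77  0.08  0.6 ] t 14.35
```

step_arm:
  commands:
    - {"travel":[0.0005,0.0002,0],"turn":[0,0,0]}
    - {"travel":[0.0005,0.0002,0],"turn":[0,0,0]}
    - {"travel":[0.0005,0.0002,0],"turn":[0,0,0]}
    - {"travel":[0.0005,0.0002,0],"turn":[0,0,0]}
    - {"travel":[0.0005,0.0002,0],"turn":[0,0,0]}
  gripper: 0.2
  force: 12

```text
time: 14.85
position: [0.4952, 0.2733, 0.0691]
tool_rot: [0.206, 3.135, 0.0]
ft_force: [-0.5, -0.2, 0.8]
grip_width: 0.264
grip_force: 12.0
```

step_arm:
  commands:
    - {"travel":[0,0,0],"turn":[0,0,0]}
    - {"travel":[0,0,0],"turn":[0,0,0]}
    - {"travel":[0,0,0],"turn":[0,0,0]}
    - {"travel":[0,0,0],"turn":[0,0,0]}

```text
time: 15.25
position: [0.4952, 0.2733, 0.0692]
tool_rot: [0.206, 3.135, 0.0]
ft_force: [0.6, -0.9, 0.3]
grip_width: 0.263
grip_force: 12.0
```

step_arm:
  commands:
    - {"travel":[0,0,-0.003],"turn":[0,0,0]}
    - {"travel":[0,0,-0.008],"turn":[0,0,0]}
    - {"travel":[0,0,-0.014],"turn":[0,0,0]}
    - {"travel":[0,0,-0.02],"turn":[0,0,0]}
    - {"travel":[0,0,-0.026],"turn":[0,0,0]}

```text
time: 15.75
position: [0.4953, 0.2734, 0.0958]
tool_rot: [0.206, 3.134, 0.0]
ft_force: [0.1, 0.6, 0.4]
grip_width: 0.269
grip_force: 12.0
```

step_arm:
  commands:
    - {"travel":[0,0,-0.005],"turn":[0,0,0]}
    - {"travel":[0,0,-0.015],"turn":[0,0,0]}
    - {"travel":[0,0,-0.025],"turn":[0,0,0]}
    - {"travel":[0,0,-0.03],"turn":[0,0,0]}
    - {"travel":[0,0,-0.03],"turn":[0,0,0]}

```text
time: 16.25
position: [0.4958, 0.2737, 0.1264]
tool_rot: [0.206, 3.133, 0.002]
ft_force: [0.1, -0.7, 0.2]
grip_width: 0.27
grip_force: 12.0
```

```bash
python3 - <<'E'
from h import *
go(.4295,.132,.125,25); print(ctrl.get_state()["grip_width"])
s=ctrl.get_image("side")
cv2.imwrite("pics/s5.png",cv2.resize(s[160:265,220:360],(800,600),interpolation=cv2.INTER_CUBIC)[:,:,::-1])
E
```

```text
travel [ 0.0473 -0.1492  0.0011] turn [1.300e-01 5.000e-02 5.749e+01] pos [0.4958 0.2737 0.1264] ft [ 0.07 -0.65  0.24] t 16.25
0.2701342003695158
```

View pics/s5.png

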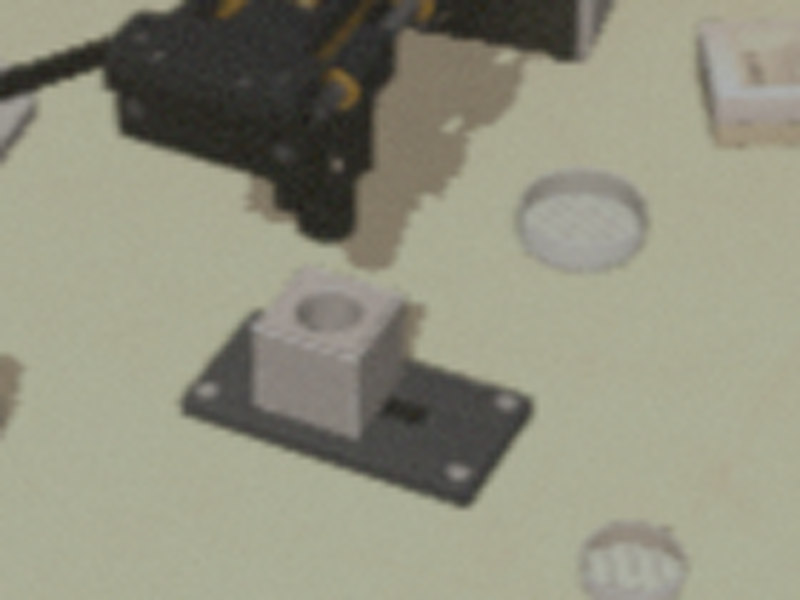

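The pocket is empty, the plug hangs upright between the fingers, and the dish is at (582,220), unmoved.

step_arm:
  commands:
    - {"travel":[0.005,-0.015,0],"turn":[0,0,7]}
    - {"travel":[0.013,-0.04,0],"turn":[0,0,15]}
    - {"travel":[0.022,-0.07,0],"turn":[0,0,23]}
    - {"travel":[0.031,-0.1,0],"turn":[0,0,31]}
    - {"travel":[0.039,-0.125,0],"turn":[0,0,39]}

```text
time: 16.8
position: [0.4391, 0.1527, 0.1245]
tool_rot: [-1.249, -2.882, 0.002]
ft_force: [0.8, 0.7, 0.9]
grip_width: 0.265
grip_force: 12.0
```

step_arm:
  commands:
    - {"travel":[0,0,0],"turn":[0,0,6]}
    - {"travel":[0,0,0],"turn":[0,0,12]}
    - {"travel":[0,0,0],"turn":[0,0,18]}
    - {"travel":[0,0,0],"turn":[0,0,18]}

```text
time: 17.2
position: [0.4398, 0.1543, 0.1247]
tool_rot: [-1.677, -2.656, 0.001]
ft_force: [-0.2, -0.6, -0.6]
grip_width: 0.267
grip_force: 12.0
```

```bash
python3 - <<'E'
from h import *
go(.4297,.131,.075,25); print(ctrl.get_state()["grip_width"])
E
```

```text
travel [-0.0167 -0.0191  0.0497] turn [-0.03 -0.    0.47] pos [0.4398 0.1543 0.1247] ft [-0.24 -0.58 -0.59] t 17.2
0.2672404116630407
```

step_arm:
  commands:
    - {"travel":[-0.008,-0.009,0.0],"turn":[0,0,0]}
    - {"travel":[-0.0165,-0.019,0.01],"turn":[0,0,0]}
    - {"travel":[-0.0165,-0.019,0.03],"turn":[0,0,0]}
    - {"travel":[-0.0165,-0.019,0.045],"turn":[0,0,0]}
    - {"travel":[-0.0165,-0.019,0.05],"turn":[0,0,0]}

```text
time: 17.7
position: [0.4281, 0.1296, 0.0729]
tool_rot: [-1.675, -2.655, 0.005]
ft_force: [-0.0, 0.1, -0.7]
grip_width: 0.268
grip_force: 12.0
```

step_arm:
  commands:
    - {"travel":[0,0,0],"turn":[0,0,0]}
    - {"travel":[0,0,0],"turn":[0,0,0]}
    - {"travel":[0,0,0],"turn":[0,0,0]}

```text
time: 18.0
position: [0.4307, 0.1315, 0.0758]
tool_rot: [1.676, 2.656, 0.002]
ft_force: [1.0, 0.1, 0.1]
grip_width: 0.263
grip_force: 12.0
```

```bash
python3 - <<'E'
from h import *
go(.4297,.131,.036,25)
w=ctrl.get_image("wrist");s=ctrl.get_image("side")
o=np.zeros((600,800,3),np.uint8)
o[:,400:]=cv2.resize(s[150:270,265:345],(400,600),interpolation=cv2.INTER_CUBIC)
o[:300,:400]=cv2.resize(w,(400,300))
cv2.imwrite("pics/m6.png",o[:,:,::-1])
E
```

```text
travel [-0.     -0.0012  0.0398] turn [0.09 0.   0.5 ] pos [0.4307 0.1315 0.0758] ft [1.04 0.06 0.14] t 18.0
```

View pics/m6.png

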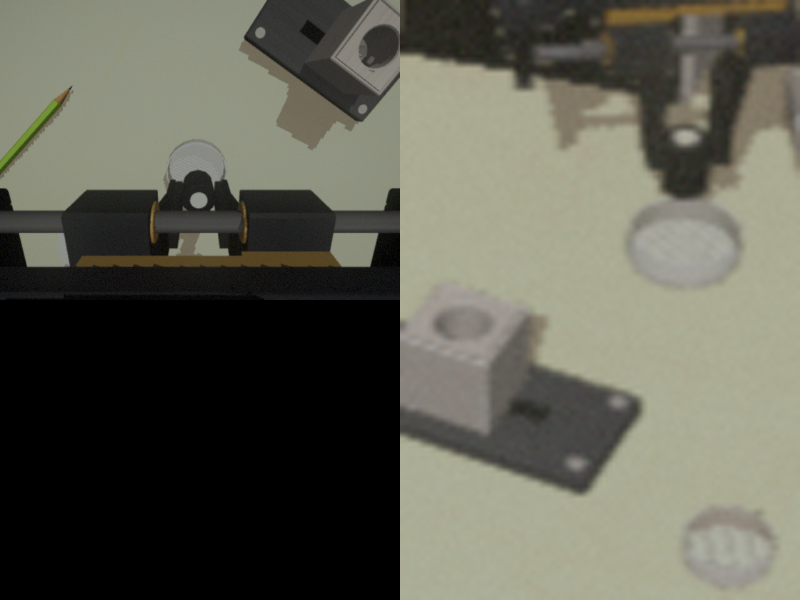

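Wrist panel: the plug is centred over the dish. Side panel: the plug bottom at (685,190) is directly above the dish at (683,245). I'll lower it.

step_arm:
  commands:
    - {"travel":[0,-0.0005,0.008],"turn":[0,0,0]}
    - {"travel":[0,-0.001,0.018],"turn":[0,0,0]}
    - {"travel":[0,-0.001,0.027],"turn":[0,0,0]}
    - {"travel":[0,-0.001,0.034],"turn":[0,0,0]}
    - {"travel":[0,-0.001,0.036],"turn":[0,0,0]}

```text
time: 18.6
position: [0.4283, 0.1306, 0.0377]
tool_rot: [-1.676, -2.656, 0.003]
ft_force: [0.4, 0.8, -0.4]
grip_width: 0.266
grip_force: 12.0
```

step_arm:
  commands:
    - {"travel":[0,0,0.0005],"turn":[0,0,0]}
    - {"travel":[0,0,0.001],"turn":[0,0,0]}
    - {"travel":[0,0,0.0015],"turn":[0,0,0]}
    - {"travel":[0,0,0.002],"turn":[0,0,0]}

```text
time: 19.0
position: [0.4295, 0.1311, 0.0374]
tool_rot: [1.676, 2.657, 0.001]
ft_force: [-0.5, 0.1, -0.3]
grip_width: 0.268
grip_force: 12.0
```

step_arm:
  commands:
    - {"travel":[0,0,0.0005],"turn":[0,0,0]}
    - {"travel":[0,0,0.001],"turn":[0,0,0]}
    - {"travel":[0,0,0.0015],"turn":[0,0,0]}
    - {"travel":[0,0,0.0015],"turn":[0,0,0]}

```text
time: 19.4
position: [0.4292, 0.131, 0.0355]
tool_rot: [-1.676, -2.657, -0.0]
ft_force: [-0.4, 0.4, -1.0]
grip_width: 0.268
grip_force: 12.0
```

step_arm:
  commands:
    - {"travel":[0,0,0.0003],"turn":[0,0,0]}
    - {"travel":[0,0,0.0006],"turn":[0,0,0]}
    - {"travel":[0,0,0.0006],"turn":[0,0,0]}

```text
time: 19.7
position: [0.4293, 0.131, 0.0352]
tool_rot: [-1.677, -2.657, -0.0]
ft_force: [-1.1, -0.6, 4.1]
grip_width: 0.27
grip_force: 12.0
```

step_arm:
  commands:
    - {"travel":[0,0,0.0003],"turn":[0,0,0]}
    - {"travel":[0,0,0.0006],"turn":[0,0,0]}
    - {"travel":[0,0,0.0006],"turn":[0,0,0]}

```text
time: 20.0
position: [0.4293, 0.131, 0.0351]
tool_rot: [-1.676, -2.657, -0.0]
ft_force: [-3.0, -0.8, 7.8]
grip_width: 0.269
grip_force: 12.0
```

Contact is as predicted. I'll back off the preload, open and rise.

step_arm:
  commands:
    - {"travel":[0,0,-0.001],"turn":[0,0,0]}
    - {"travel":[0,0,-0.001],"turn":[0,0,0]}

```text
time: 20.2
position: [0.4294, 0.131, 0.0354]
tool_rot: [1.676, 2.657, 0.001]
ft_force: [0.1, -1.2, -0.6]
grip_width: 0.269
grip_force: 12.0
```

step_arm:
  commands:
    - {"travel":[0,0,0],"turn":[0,0,0]}
    - {"travel":[0,0,0],"turn":[0,0,0]}
    - {"travel":[0,0,0],"turn":[0,0,0]}
    - {"travel":[0,0,0],"turn":[0,0,0]}
  gripper: 0.55

```text
time: 20.6
position: [0.4292, 0.131, 0.0353]
tool_rot: [-1.676, -2.657, 0.0]
ft_force: [1.1, 0.6, -0.1]
grip_width: 0.515
grip_force: 0.0
```

step_arm:
  commands:
    - {"travel":[0,0,-0.005],"turn":[0,0,0]}
    - {"travel":[0,0,-0.025],"turn":[0,0,0]}
    - {"travel":[0,0,-0.06],"turn":[0,0,0]}
    - {"travel":[0,0,-0.1],"turn":[0,0,0]}
    - {"travel":[0,0,-0.12],"turn":[0,0,0]}

```text
time: 21.1
position: [0.4307, 0.1315, 0.1591]
tool_rot: [1.675, 2.654, 0.007]
ft_force: [0.8, 0.8, -0.5]
grip_width: 0.55
grip_force: 0.0
```

```bash
python3 - <<'E'
from h import *
s=ctrl.get_image("side")
cv2.imwrite("pics/s7.png",cv2.resize(s[160:298,160:344],(800,600),interpolation=cv2.INTER_CUBIC)[:,:,::-1])
print(ctrl.get_state())
E
```

```text
{'time': 21.15, 'joint_positions': array([-0.57660899, -0.06133108,  0.21537216,  2.03171558,  0.01340022,
        1.16089265,  0.07781339]), 'qd': array([ 0.00208326,  0.0341802 ,  0.0030602 ,  0.031171  , -0.00651859,
       -0.09319376,  0.00972852]), 'joint_torque': array([-2.22649151e-01, -2.04505330e+01, -5.82120158e-01, -2.45928615e+01,
       -3.99115670e-02,  3.59591665e-01, -1.06299724e-02]), 'position': array([0.43211893, 0.1320264 , 0.16133983]), 'tool_rot': array([1.67437754, 2.65258425, 0.01195181]), 'ft_force': array([0.51030028, 1.12956645, 2.37232972]), 'torque': array([-0.02022258, -0.11214424, -0.02184272]), 'grip_force': 0.0, 'grip_width': 0.5513923817657898}
```

View pics/s7.png

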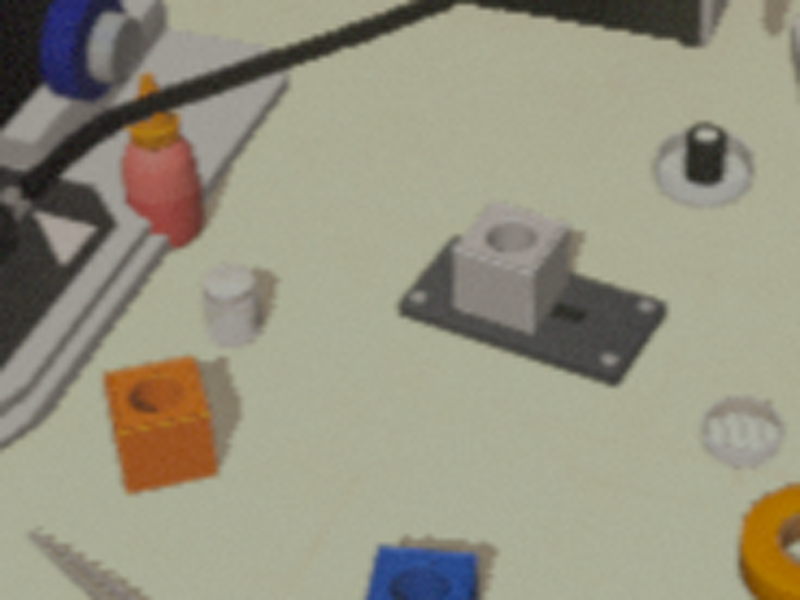

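The plug stands upright in the larger dish at (705,155), pale disc on top. The holder is on the plate at (512,265), and the bystanders have not moved.

```bash
python3 -c "
from bench import ctrl
print(ctrl.close_job())"
```

```text
the job is handed in; nothing more can be done
None
```

The job is handed in at about 21 s: the plug is freed and stands upright, pale disc up, in the larger petri dish, and the holder stands flat on the ejector's plate; forces read between moves stayed under about 10 N, and the vial and small dish stayed put (the card box was out of the final picture, but the arm never went near it).

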